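# Clamp the screw jar and take off its tight cap

## Robot

A 7-joint arm with a two-finger parallel gripper is mounted at the origin on the work surface. World frame = base frame: x ahead of the robot, y to its left, z up, the work surface at z = 0. Lengths are in m, angles in rad, forces in N, time in s.
With the tool pointing down it reaches from about 0.425 to 0.95 m from the base axis. Payload 4.7 kg.
Tool frame: the origin (TCP) lies between the finger pads; the fingertips stand 25 mm ahead of it and the grasp point (between the pads) lies 6 mm ahead of it; x points along the fingers, z is the direction in which the jaws open and shut, and the axes are right-handed (so a half turn about x gives the same grasp; the last joint's range is limited). The gripper opens to 85 mm and grips with 20 to 120 N. Pads are 22 mm wide; open, the fingers measure 114 mm over their backs; the gripper's body (76 mm by 85 mm) begins 54 mm behind the grasp point. The pads swing forward as they close: fully open they stand 13 mm farther back than shut.
Start: joints at [-1.226, 0.469, -0.049, 1.532, 0.024, 1.141, -0.082], TCP at [0.246, 0.628, 0.232] pointing down, gripper open.
Joint ranges: [-2.59, 2.59], [-0.33, 1.99], [-1.39, 1.29], [0.1, 2.45], [-1.04, 4.18], [0.21, 1.99], [-2.66, 2.66]. Speed limits (rad/s): [2.57, 2.57, 3.14, 3.14, 3.14, 3.14, 3.14].

## Interface

Orientations are given as a 3x3 rotation matrix whose columns are the frame's x, y, z axes.
In Python, from rig import * gives the robot as it stands. Calls block until the motion is done:
- movep(position, orientation): joint-space move of the TCP to a pose.
- move_l(position, attitude=None, feed=0.15, until_force=None): straight line of the TCP; attitude=None keeps the orientation; feed is the mean speed in m/s. With until_force (N) it stops when the force on the tool has changed by that much, and returns True; else False.
- move_joints(angles): joint-space move.
- command_gripper(opening, newtons=None): finger opening in m; newtons is the grip in N (None keeps the last); returns when the fingers have stopped.
- sleep(seconds).
- inverse_kinematics(position, orientation): joint angles nearest the present ones, or None.
- sense(): the state.
- camera(name): name is "side" or "top" or "wrist"; returns (picture, depth): 420x560x3 uint8, red, green, blue; 420x560 float32, m along the optical axis (not along the pixel's ray), 0 where there is no reading.
- camera_params(name): a dict with "K" (3x3 intrinsics, pixels), "dist" ([k1, k2, p1, p2, k3] as OpenCV has them; the pictures are not rectified), "position" and "rotation" of the camera in the world; the wrist camera has in their place "tool_from_camera" (4x4, takes a point from camera to tool coordinates, whose origin is the TCP and whose axes are the tool frame's). Camera axes: x right, y down, z forward; pixel columns grow to the right and rows downward; lengths in m; the calibration is good to about 2 mm. A picture is of the moment at which its call begins: read the wrist's pose just before it. camera_params takes no time and is no camera call.
A pose or a line that the arm cannot do raises Unreachable and nothing moves.
- finish_job(): hands the job in, once; it reports no verdict.
The state is a dict: "time_s": time; "joint_pos": joint angles; "qd": joint speeds; "joint_efforts": joint torques, N m; "position": TCP position; "tcp_rot": TCP orientation; "wrist_force": force on the tool from outside, world axes, zero at the start; "ft_torque": the same for the moment, N m; "finger_gap": finger opening in m.
Only numpy, scipy, OpenCV 4.12 (cv2) and the standard library are available. Lean on these libraries where they do the work, as an engineer would, in place of code of your own. Each camera call takes 0.05 s, during which the arm holds its last target. There are 200 camera calls.

## Task

The square jar of salvaged screws stands loose in the open quick-action vise: clamp it by swinging the vise's lever anticlockwise (seen from above) all the way round to its stop, so that the jar cannot turn. Then unscrew the tight cap anticlockwise, turning only until its threads let go, and lift it straight up off the jar. Finish while still holding the cap in the gripper, level and a finger's breadth or two above the jar's mouth, with the jar still clamped and standing on the vise and nothing else on the bench disturbed.

Things in the scene. Friction and masses are not known exactly. Their poses are not given: they have to be found in the camera images.
- vise: low grey quick-action drill vise fixed to the bench, 150 x 230 mm. Origin on the bench under the middle of the bed (28 mm high, where the jar stands). Its y is the clamping direction: fixed jaw face at y -29 mm, sliding jaw face at y +34 mm when open; jaws 110 mm wide along x, tops about 71 mm above the bench. The lever's vertical pivot is at x 0, y +80 mm
- clamp_lever (a joint): angle of the vise's eccentric lever (rad), growing anticlockwise seen from above: 0 open, lever along the vise's +y; 1.5 the stop, fully clamped, lever about along the vise's -x. Starts at 0 to 0.2 and stays where it is left. Takes 2 to 4 N at the knob. The jaw travels 7.5 mm in all, meets the jar near 1.0 rad and presses it with about 25 N at the stop
- lever_knob (a point): middle of the lever's upright black knob, 95 mm from the pivot and 90 mm above the bench: knob 24 mm diameter, straight sided from 74 to 104 mm above the bench, top at 112; a 12 mm round bar at 60 to 64 mm height joins its foot to the pivot. Can be pinched from above or pushed from the side; it turns with the lever
- sliding_jaw: moving grey jaw of the vise with a dark rubber face, 110 mm wide, 30 mm thick with the liner, driven by the lever towards the vise's -y. Origin at the foot of the jaw, 5 mm behind the rubber face
- jar: clear plastic square jar holding screws, 58 x 58 mm, 62 mm high to the flat shoulder, 0.2 to 0.4 kg; round neck above it 40 mm in diameter (47 over the threads), mouth rim 81 mm above the underside. Origin at the centre of the underside, z up, sides along x and y. Stands loose between the open jaws with 5 mm to spare
- cap: white ribbed cap on the jar, 55 mm diameter, 20 mm high. Origin: centre of its lower edge, 65 mm above the jar's underside when closed (3 mm above the shoulder). Quick thread: freed by about 60 degrees (1.05 rad) anticlockwise, rising 2.65 mm per rad; lifts off from 62 to 95 degrees, meets the next thread near 100. Tight: 0.3 to 0.6 N m at first, then easing; an unclamped jar turns with it
- cap_mark (a point): outer part of the small raised pointer rib on top of the cap, 20 mm from its axis, 22 mm above the lower edge, along the cap's own +x; when closed it points along the jar's +x axis
- tape_a: audio cassette 100 x 64 x 12 mm lying near the vise, bystander, origin under its centre
- tape_b: audio cassette 100 x 64 x 12 mm, bystander, origin under its centre
- screwdriver: screwdriver 190 mm long lying near the vise, bystander, origin under its middle
- solder_reel: grey reel, 56 mm diameter, 40 mm high, bystander, origin under its centre
- speaker: loudspeaker driver, 100 mm diameter, 41 mm high, lying cone up, bystander, origin under its centre
- round_jar: closed round jar, 60 mm diameter, 85 mm high, standing on the bench, bystander, origin under its centre
- multimeter: yellow and black hand multimeter 85 x 170 x 45 mm lying on the bench, bystander, origin under its centre
Not all that is in view belongs to the job. There is more than one size of the cap; the one meant has the size given above.

How it is judged:
By the outcome, as a careful person would: the job done as asked, in the order asked, and still so for the second after the job is handed in, while the arm keeps its last pose, push and grip.
It also fails if it takes over 58 s, if anything falls off the work surface, if the arm or the gripper's body presses on something with over 40 N, if the wrist force passes 120 N, or if a joint passes its speed limit or range.

## Working session

There is one attempt and no reset: what is moved stays moved. The work goes in short steps, each a Python script; the robot and the scene stay as the last script left them, time stands still between calls to the robot, and variables do not carry over. Pictures are saved under pics/ and viewed, about 8 in all and at most 12, crops included, and the job is handed in when it is done.

```bash
mkdir -p pics; ls; python3 - <<'E'
from rig import *
import cv2,numpy as np
for n in ("side","top"):
    p,d=camera(n); cv2.imwrite(f"pics/{n}0.png",p[:,:,::-1]); np.savez(f"pics/{n}0.npz",p=p,d=d)
    print(n,camera_params(n))
print(camera_params("wrist")); print(sense())
E
```

```text
pics
side {'K': array([[546.52461805,   0.        , 286.88608629],
       [  0.        , 546.52461805, 213.28011605],
       [  0.        ,   0.        ,   1.        ]]), 'dist': array([0.0086952, 0.       , 0.       , 0.       , 0.       ]), 'position': array([0.48398347, 1.08134618, 0.85314308]), 'rotation': array([[-0.99578416, -0.0332179 ,  0.08550136],
       [-0.08892243,  0.57833076, -0.81094164],
       [-0.02251029, -0.81512582, -0.57884642]])}
top {'K': array([[521.52623465,   0.        , 276.72766866],
       [  0.        , 521.52623465, 220.34628189],
       [  0.        ,   0.        ,   1.        ]]), 'dist': array([0.0189775, 0.       , 0.       , 0.       , 0.       ]), 'position': array([ 3.83435741e-01, -4.67805620e-04,  1.71392811e+00]), 'rotation': array([[ 0.0248869 , -0.99023514,  0.13716778],
       [-0.99956619, -0.02681022, -0.01219181],
       [ 0.01575026, -0.13680486, -0.9904728 ]])}
{'K': array([[354.0085037 ,   0.        , 279.64910988],
       [  0.        , 354.0085037 , 209.30888121],
       [  0.        ,   0.        ,   1.        ]]), 'dist': array(
[... 567 characters left out ...]
qd': array([ 3.39709577e-04, -1.66288162e-03,  6.46083834e-04, -2.57180522e-03,
        2.21603138e-04, -2.21994900e-05,  1.78087420e-03]), 'joint_efforts': array([ 2.52059021e-03, -5.11522865e+01, -4.65605047e-02, -2.38391215e+01,
        1.07464529e-02,  4.37247872e-03, -4.87996758e-06]), 'position': array([0.24628168, 0.62791917, 0.23106474]), 'tcp_rot': array([[-6.01024194e-04, -9.30948497e-01,  3.65150016e-01],
       [-1.65860084e-03,  3.65150508e-01,  9.30947021e-01],
       [-9.99998444e-01, -4.61164415e-05, -1.76353625e-03]]), 'wrist_force': array([-0.08527835,  0.00321894, -0.30847354]), 'ft_torque': array([-0.00480095, -0.02730719, -0.03886135]), 'finger_gap': 0.08558365606187672}
```

View pics/top0.png

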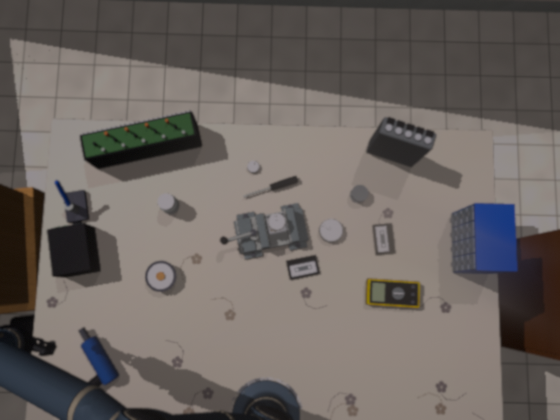

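View pics/side0.png

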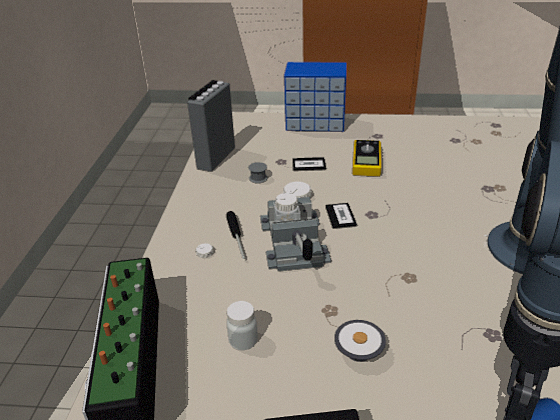

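The top view shows the vise at about (270,230), with its +y towards image left (world +y). The jar's cap is at (277,222), the knob at (224,240), another white disc at (331,231) and the cassette at (303,268). Next I'll locate these and take a closer wrist look.

```bash
cat > h.py <<'E'
from rig import *
import cv2,numpy as np
def rays(name,uv,st=None):
    P=camera_params(name)
    n=cv2.undistortPoints(np.array(uv,float).reshape(-1,1,2),P["K"],P["dist"])[:,0]
    d=np.c_[n,np.ones(len(n))]
    if name=="wrist":
        T=P["tool_from_camera"];R=st["tcp_rot"];return st["position"]+R@T[:3,3],d@(R@T[:3,:3]).T
    return P["position"],d@P["rotation"].T
def onplane(name,uv,z,st=None):
    o,d=rays(name,uv,st); return o+d*((z-o[2])/d[:,2])[:,None]
def bydepth(name,uv,D,st=None):
    o,d=rays(name,uv,st); uv=np.array(uv,int).reshape(-1,2)
    return o+d*D[uv[:,1],uv[:,0]][:,None]
def down(yaw):  # tool x down, jaw axis z at yaw in world xy
    z=np.array([np.cos(yaw),np.sin(yaw),0]);x=np.array([0,0,-1.]);return np.c_[x,np.cross(z,x),z]
E
python3 - <<'E'
from h import *
d=np.load("pics/top0.npz")["d"]
for n,uv in dict(cap=(277,222),knob=(224,240),disc=(331,231),cas=(303,268),jar2=(168,203),reel=(360,194),cap2=(253,167),viseL=(252,230),viseR=(296,226)).items(): print(n,bydepth("top",[uv],d).round(3))
st=sense()
for yaw in (0,np.pi/2,-np.pi/2,np.pi):
  print(yaw,down(yaw)[:,1].round(2),inverse_kinematics([0.5,0.02,0.33],down(yaw)))
E
```

```text
cap [[ 0.6   -0.021  0.116]]
knob [[0.54  0.141 0.109]]
disc [[ 0.587 -0.2    0.023]]
cas [[ 0.465 -0.111  0.007]]
jar2 [[0.655 0.324 0.082]]
reel [[ 0.709 -0.291  0.042]]
cap2 [[0.797 0.062 0.011]]
viseL [[0.578 0.057 0.071]]
viseR [[ 0.595 -0.082  0.07 ]]
0 [-0.  1.  0.] [-0.6396763   0.0977173   0.56751617  1.82671155 -0.05561537  1.23289057
 -0.05587137]
1.5707963267948966 [-1.  0.  0.] [-0.51155431  0.09632136  0.42525385  1.82091391 -0.04206261  1.23316686
  1.49669313]
-1.5707963267948966 [1. 0. 0.] [-0.80642213  0.10416035  0.75592787  1.83352219 -0.07566402  1.23304743
 -1.59888768]
3.141592653589793 [-0. -1. -0.] None
```

```bash
python3 - <<'E'
from h import *
movep([0.57,0.05,0.29],down(np.pi/2))
st=sense(); p,d=camera("wrist"); print(st["time_s"],st["position"],st["joint_pos"].round(2))
cv2.imwrite("pics/w1.png",p[:,:,::-1]); np.savez("pics/w1.npz",p=p,d=d,position=st["position"],tcp_rot=st["tcp_rot"])
E
```

```text
2.4667 [0.56996458 0.05125272 0.28980274] [-0.42  0.26  0.32  1.72 -0.09  1.18  1.49]
```

View pics/w1.png

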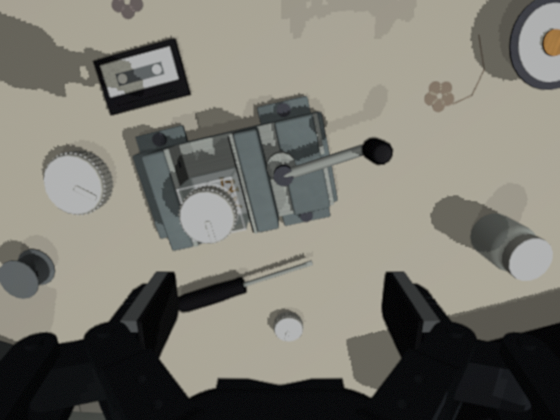

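The wrist view shows the jar's cap at (208,215) with its pointer towards (210,230). The lever pivot is at (282,172) and the knob at (378,152). The lever's swing, up in the image, is clear of the cassette at (140,75).

```bash
python3 - <<'E'
from h import *
f=np.load("pics/w1.npz");st={k:f[k] for k in("position","tcp_rot")};d=f["d"];p=f["p"]
v,u=np.mgrid[0:420,0:560];uv=np.c_[u.ravel(),v.ravel()]
X=bydepth("wrist",uv,d,st); ok=(d.ravel()>0.2)
def sel(lo,hi,c,r): return ok&(X[:,2]>lo)&(X[:,2]<hi)&(np.hypot(X[:,0]-c[0],X[:,1]-c[1])<r)
m=sel(.108,.122,(.6,-.021),.045); q=X[m]; c,r=cv2.minEnclosingCircle(q[:,:2].astype(np.float32)); print("cap",c,r,np.median(q[:,2]),q[:,:2].mean(0))
m=sel(.100,.12,(.54,.141),.03); q=X[m]; c,r=cv2.minEnclosingCircle(q[:,:2].astype(np.float32)); print("knob",c,r,np.median(q[:,2]),q[:,:2].mean(0),len(q))
m=sel(.064,.076,(.585,.03),.13); q=X[m]; 
# jaw tops mask
im=np.zeros((420,560),np.uint8); im.ravel()[m]=255; 
n,l,s,cc=cv2.connectedComponentsWithStats(im)
for i in range(1,n):
    if s[i,4]>150:
        q=X[(l==i).ravel()][:,:2].astype(np.float32); R=cv2.minAreaRect(q); print(s[i,4],R, cv2.boxPoints(R).round(3).tolist())
print("pivot",onplane("wrist",[(282,172)],.066,st), X[172*560+282])
# cap mark px close-up
cv2.imwrite("pics/w1c.png",cv2.resize(p[90:290,120:410,::-1],None,fx=2.7,fy=2.7,interpolation=2))
E
```

```text
cap (0.601340651512146, -0.018666720017790794) 0.02803422510623932 0.11363036195425813 [ 0.59965105 -0.01781885]
knob (0.5393326282501221, 0.1443539261817932) 0.011937946081161499 0.11126668557454034 [0.53860174 0.14264308] 516
2955 ((0.5775692462921143, 0.02392948977649212), (0.11019153892993927, 0.030188139528036118), 12.77082633972168) [[0.5199999809265137, 0.026000000536441803], [0.5270000100135803, -0.003000000026077032], [0.6349999904632568, 0.020999999716877937], [0.628000020980835, 0.050999999046325684]]
1100 ((0.5589296221733093, 0.0916643887758255), (0.020617112517356873, 0.09823931753635406), 17.669921875) [[0.5339999794960022, 0.13500000536441803], [0.5640000104904175, 0.041999999433755875], [0.5839999914169312, 0.04800000041723251], [0.5540000200271606, 0.1420000046491623]]
2705 ((0.591684103012085, -0.03747032582759857), (0.11126841604709625, 0.09083367884159088), 12.663705825805664) [[0.5270000100135803, -0.004999999888241291], [0.546999990940094, -0.09399999678134918], [0.656000018119812, -0.07000000029802322], [0.6359999775886536, 0.01899999938905239]]
pivot [[0.56635136 0.0535974  0.066     ]] [0.56626689 0.05359429 0.06643274]
```

View pics/w1c.png

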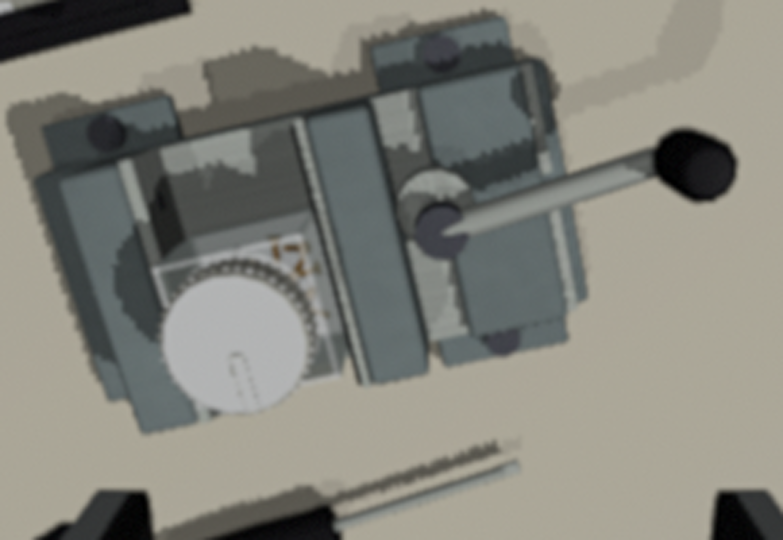

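Vise yaw is about 12.7°, the pivot about (0.571,0.054) and the knob (0.539,0.1435), so the lever is at about 0.117 rad. I'll pinch the knob and follow the arc.

```bash
python3 - <<'E'
from h import *
piv=np.array([.571,.054]);kn=np.array([.539,.1435]);r=.095
th=np.arctan2(*(kn-piv)[::-1]); end=np.deg2rad(102.7)+1.5
print(np.rad2deg(th),np.linalg.norm(kn-piv))
def pose(t,z=.098): return np.r_[piv+r*np.array([np.cos(t),np.sin(t)]),z],down(t-np.pi/2)
command_gripper(.06,20)
p,R=pose(th,.20); movep(p,R)
p,R=pose(th); print("contact",move_l(p,R,feed=.12,until_force=8))
command_gripper(0,25); s=sense(); print(s["finger_gap"],s["wrist_force"],s["time_s"])
ts=np.linspace(th,end,9)[1:]
hit=False
for t in list(ts)+[end+.03,end+.06,end+.09]:
    p,R=pose(t); late=t>end-.01
    hit=move_l(p,R,feed=.06,until_force=12 if late else 25)
    s=sense(); q=s["position"][:2]-piv
    print(round(np.rad2deg(t),1),hit,s["wrist_force"].round(1),s["finger_gap"].round(4),np.rad2deg(np.arctan2(q[1],q[0])).round(1),s["time_s"].round(1))
    if hit: break
E
```

```text
109.6740985722506 0.09504867174242886
contact False
0.02264455117031777 [-1.00977713 -0.33713126  5.44457551] 5.5167Traceback (most recent call last):
  File "<stdin>", line 16, in <module>
AttributeError: 'float' object has no attribute 'round'
```

```bash
python3 - <<'E'
from h import *
piv=np.array([.571,.054]);r=.095
q=sense()["position"][:2]-piv; th=np.arctan2(q[1],q[0])%(2*np.pi); end=np.deg2rad(102.7)+1.5
print(np.rad2deg(th),np.linalg.norm(q))
def pose(t,z=.098): return np.r_[piv+r*np.array([np.cos(t),np.sin(t)]),z],down(t-np.pi/2)
for t in list(np.linspace(th,end,8)[1:])+[end+.03,end+.06,end+.09]:
    p,R=pose(t); late=t>end-.01
    hit=move_l(p,R,feed=.06,until_force=12 if late else 25)
    s=sense(); q=s["position"][:2]-piv
    print(np.round(np.rad2deg(t),1),hit,s["wrist_force"].round(1),np.round(s["finger_gap"],4),np.rad2deg(np.arctan2(q[1],q[0])).round(1),np.round(s["time_s"],1))
    if hit: break
E
```

```text
119.37223219146576 0.0949471537881181
129.3 False [-1.2 -0.5  7. ] 0.0224 129.0 6.4
139.2 False [-1.6 -0.3  7.4] 0.0223 138.9 6.8
149.1 False [-0.7 -0.3  7.8] 0.0223 148.9 7.2
159.0 False [-0.5 -0.7  7.4] 0.022 158.8 7.6
168.9 False [-0.2  0.5  6.4] 0.0221 168.7 8.1
178.7 False [-0.8  1.1  6. ] 0.0221 178.5 8.5
188.6 False [-0.6  2.3  6. ] 0.0222 -171.9 8.9
190.4 False [-1.6  8.7  6.9] 0.0222 -171.8 9.2
192.1 False [-1.6 15.1  6.1] 0.0223 -171.8 9.4
193.8 False [-1.7 19.7  5.4] 0.0219 -171.7 9.7
```

The lever is against its stop: the angle holds at 188.2° while the force rises to 20 N. Next I'll release, lift and look again.

```bash
python3 - <<'E'
from h import *
piv=np.array([.571,.054])
command_gripper(.05)
s=sense();p=s["position"].copy();p[2]=.2;move_l(p,feed=.2)
command_gripper(.085)
movep([0.555,0.01,0.26],down(np.pi/2))
st=sense(); p,d=camera("wrist"); print(st["time_s"])
cv2.imwrite("pics/w2.png",p[:,:,::-1])
v,u=np.mgrid[0:420,0:560];uv=np.c_[u.ravel(),v.ravel()]
X=bydepth("wrist",uv,d,st); ok=(d.ravel()>0.2)
def sel(lo,hi,c,r): return ok&(X[:,2]>lo)&(X[:,2]<hi)&(np.hypot(X[:,0]-c[0],X[:,1]-c[1])<r)
m=sel(.108,.122,(.6,-.021),.045); q=X[m]; print("cap",cv2.minEnclosingCircle(q[:,:2].astype(np.float32)),np.median(q[:,2]))
b=uv[m]; print("px",b.min(0),b.max(0))
m=sel(.100,.12,(.477,.04),.03); q=X[m]; c,r=cv2.minEnclosingCircle(q[:,:2].astype(np.float32)); e=np.array(c)-piv; print("knob",c,r,np.rad2deg(np.arctan2(e[1],e[0])))
cu,cv_=b.mean(0).astype(int); crop=p[cv_-75:cv_+75,cu-100:cu+100,::-1]; print(cu,cv_)
cv2.imwrite("pics/w2c.png",cv2.resize(crop,None,fx=4,fy=4,interpolation=2))
E
```

```text
11.625
cap ((0.6014006733894348, -0.0207055751234293), 0.02826528623700142) 0.11365930347313519
px [215 213] [277 271]
knob (0.47599557042121887, 0.04837431013584137) 0.012198314070701599 -176.61118603911936
245 242
```

View pics/w2.png

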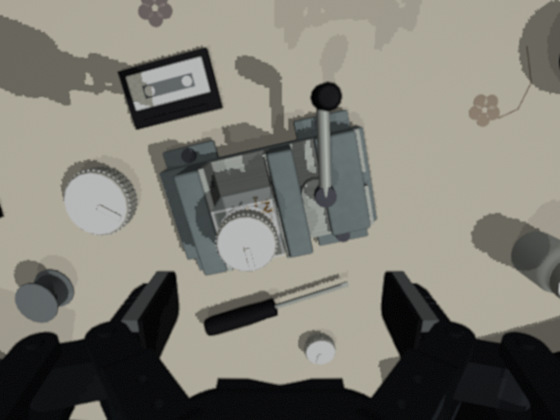

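View pics/w2c.png

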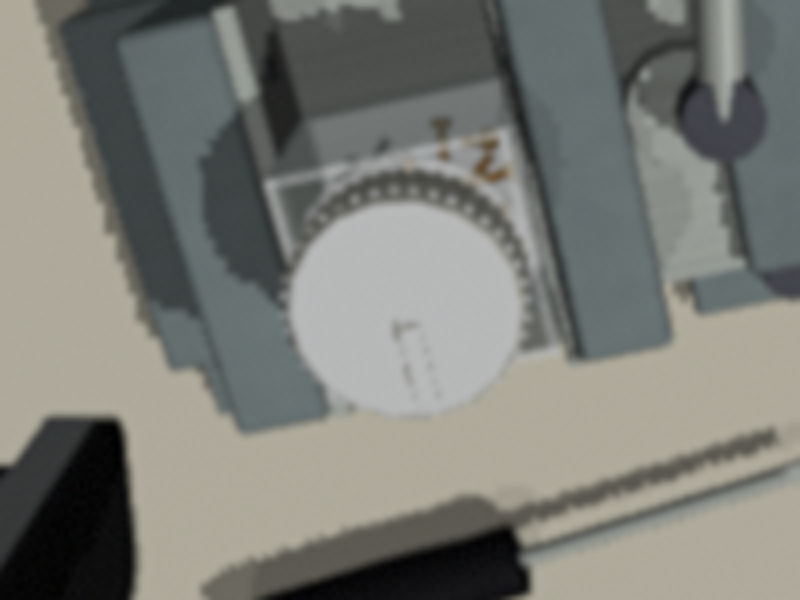

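The lever now reads about 183.4°, against 188.2° when it stalled. It may have backed off, or the fingers may have flexed. I'll push it against the stop again with closed fingers from the +y side, then re-measure.

```bash
cat >> h.py <<'E'
def scan(hl):
    st=sense(); p,d=camera("wrist")
    v,u=np.mgrid[0:420,0:560];uv=np.c_[u.ravel(),v.ravel()]
    return p,bydepth("wrist",uv,d,st),d.ravel()>hl
def circ(X,ok,lo,hi,c,r):
    m=ok&(X[:,2]>lo)&(X[:,2]<hi)&(np.hypot(X[:,0]-c[0],X[:,1]-c[1])<r)
    return cv2.minEnclosingCircle(X[m][:,:2].astype(np.float32))+(np.median(X[m][:,2]),m.sum())
E
python3 - <<'E'
from h import *
R=down(np.pi/2); piv=np.array([.571,.054])
command_gripper(0.0,40)
movep([.476,.125,.2],R); move_l([.476,.125,.104],feed=.2)
print(move_l([.476,.085,.104],feed=.12,until_force=10))
print(move_l([.476,.048,.104],feed=.03,until_force=14)); s=sense(); print("push",s["position"],s["wrist_force"])
y=s["position"][1]
move_l([.476,y+.03,.104],feed=.1)
move_l([.476,y+.03,.2],feed=.2); command_gripper(.085)
movep([0.555,0.04,0.26],R)
p,X,ok=scan(.2); print(sense()["time_s"])
k=circ(X,ok,.1,.12,(.477,.04),.03); e=np.array(k[0])-piv; print("knob",k,np.rad2deg(np.arctan2(e[1],e[0]))%360)
print("cap",circ(X,ok,.108,.122,(.6,-.021),.045))
m=ok&(abs(X[:,2]-.07)<.006)&(np.hypot(X[:,0]-.58,X[:,1]-.015)<.07)
im=np.zeros((420,560),np.uint8); im.ravel()[m]=255; n,l,s,_=cv2.connectedComponentsWithStats(im)
for i in range(1,n):
    if s[i,4]>300: print(cv2.minAreaRect(X[(l==i).ravel()][:,:2].astype(np.float32)))
E
```

```text
False
True
push [0.47638711 0.06051177 0.10470786] [-0.23526917  1.89206313  3.92008071]
17.5583
knob ((0.4760349988937378, 0.04843064397573471), 0.011968920938670635, np.float64(0.11160485871151038), np.int64(684)) 183.35634713731872
cap ((0.6012476086616516, -0.019692961126565933), 0.027854738757014275, np.float64(0.11367228514069896), np.int64(2704))
((0.5493995547294617, 0.055448345839977264), (0.0216342955827713, 0.06287672370672226), 88.11656188964844)
((0.585564911365509, -0.009443461894989014), (0.1104886457324028, 0.08589499443769455), 12.898313522338867)
```

```bash
python3 - <<'E'
from h import *
R=down(np.pi/2); 
v,u=np.mgrid[0:420,0:560];uv=np.c_[u.ravel(),v.ravel()]
command_gripper(0.0,40)
movep([.476,.095,.2],R); move_l([.476,.095,.104],feed=.2)
hit=False
for y in np.arange(.075,.045,-.003):
    hit=move_l([.476,y,.104],feed=.04,until_force=18)
    s=sense(); print(np.round(y,3),s["position"][1].round(4),s["wrist_force"].round(1),hit)
    if hit or s["wrist_force"][1]>14: break
pa,da=camera("side")
move_l([.476,.1,.104],feed=.1); move_l([.476,.13,.2],feed=.25)
pb,db=camera("side"); print(sense()["time_s"])
np.savez("pics/s.npz",pa=pa,pb=pb,da=da,db=db)
for d in(da,db):
    X=bydepth("side",uv,d); m=(d.ravel()>.2)&(X[:,2]>.108)&(X[:,2]<.118)&(np.hypot(X[:,0]-.476,X[:,1]-.045)<.02); print(X[m].mean(0),m.sum(),X[m].min(0),X[m].max(0))
C=cv2.cvtColor; o=np.hstack([pa[170:290,200:400],pb[170:290,200:400]])[:,:,::-1]
cv2.imwrite("pics/s1.png",cv2.resize(o,None,fx=2,fy=2,interpolation=2))
E
```

```text
0.075 0.075 [-0.2  0.1  0.3] False
0.072 0.0719 [0.7 0.  0.4] False
0.069 0.0693 [-0.   1.3  0.4] False
0.066 0.0666 [-0.6  4.4  2.1] False
0.063 0.0632 [0.2 4.  2.4] False
0.06 0.0609 [-1.2  4.6  2.8] False
0.057 0.06 [-0.9 10.4  4.3] False
0.054 0.0592 [-1.5 14.5  6.7] False
23.1417<stdin>:16: RuntimeWarning: Mean of empty slice.
  ret = um.true_divide(
Traceback (most recent call last):
ValueError: zero-size array to reduction operation minimum which has no identity
```

The lever moved another 8 mm or so at 4 N and then met a hard stop at TCP y=0.060. So it had backed off since the first swing. I'll compare the two stored side pictures.

```bash
python3 - <<'E'
from h import *
f=np.load("pics/s.npz")
for a in "ab":
    g=f["p"+a].max(2).astype(int); 
    v,u=np.mgrid[0:420,0:560]; P=camera_params("side")
    for z in(.1,): 
        c,_=cv2.projectPoints(np.array([[.476,.044,z]]),cv2.Rodrigues(P["rotation"].T)[0],-P["rotation"].T@P["position"],P["K"],P["dist"]); c=c.ravel(); 
        m=(g<45)&(abs(u-c[0])<22)&(abs(v-c[1])<22); print(a,c,m.sum(),u[m].mean(),v[m].mean())
o=np.hstack([f["pa"][170:290,200:400],f["pb"][170:290,200:400]])[:,:,::-1]
cv2.imwrite("pics/s1.png",cv2.resize(o,None,fx=2,fy=2,interpolation=2))
E
```

```text
a [337.04537193 219.37834247] 400 338.5875 214.925
b [337.04537193 219.37834247] 387 338.1369509043928 217.1421188630491
```

View pics/s1.png

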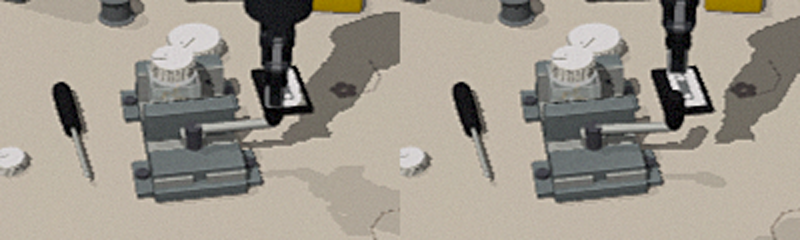

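```bash
python3 - <<'E'
from h import *
f=np.load("pics/s.npz")
v,u=np.mgrid[0:420,0:560]
for a in "ab":
    g=f["p"+a].astype(int); 
    print(a,[g[226:244,c].sum(1).tolist() for c in (312,322)])
o=np.vstack([f["pa"][200:250,285:355],f["pb"][200:250,285:355]])[:,:,::-1]
cv2.imwrite("pics/s2.png",cv2.resize(o,None,fx=6,fy=6,interpolation=cv2.INTER_NEAREST))
E
```

```text
a [[237, 226, 212, 207, 283, 518, 549, 539, 394, 247, 161, 210, 240, 232, 316, 510, 346, 311], [496, 461, 203, 278, 440, 545, 531, 402, 261, 261, 328, 293, 339, 523, 546, 236, 251, 338]]
b [[225, 215, 233, 220, 214, 287, 542, 555, 528, 355, 230, 296, 239, 210, 293, 524, 367, 294], [507, 478, 225, 260, 312, 363, 557, 576, 450, 305, 232, 305, 340, 500, 500, 483, 237, 258]]
```

View pics/s2.png

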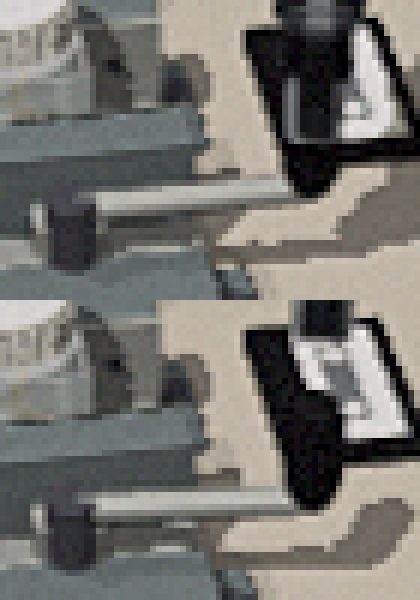

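The bar shift shows that the lever rebounds about 5° on release. I'll push it gently just to the stop without winding it up and retreat slowly. The force during the retreat will show whether it follows the finger back.

```bash
python3 - <<'E'
from h import *
R=down(np.pi/2); piv=np.array([.571,.054])
movep([.476,.085,.13],R); move_l([.476,.085,.104],feed=.15)
move_l([.476,.072,.104],feed=.1)
for y in (.069,.066,.063,.0605,.0595,.0605,.0615,.0625,.064,.066,.068,.070,.072):
    move_l([.476,y,.104],feed=.025); s=sense(); print(y,s["position"][1].round(4),s["wrist_force"].round(1))
move_l([.476,.09,.104],feed=.1);move_l([.476,.09,.2],feed=.25)
command_gripper(.085); movep([0.555,0.03,0.25],R)
p,X,ok=scan(.2); print(sense()["time_s"])
k=circ(X,ok,.1,.12,(.477,.04),.03); e=np.array(k[0])-piv; print("knob",k,np.rad2deg(np.arctan2(e[1],e[0]))%360)
E
```

```text
0.069 0.0693 [-0.1  1.1  2.3]
0.066 0.0669 [0.  3.8 2.7]
0.063 0.0634 [0.6 4.4 3.9]
0.0605 0.0609 [0.5 4.7 3.9]
0.0595 0.0607 [0.9 6.8 4. ]
0.0605 0.0608 [0.3 5.7 4.6]
0.0615 0.0611 [1.7 2.  4.9]
0.0625 0.0617 [1.4 0.9 4.3]
0.064 0.0637 [-0.2  0.8  1.1]
0.066 0.066 [-0.9 -0.  -0. ]
0.068 0.0682 [-0.7  1.  -0.9]
0.07 0.0701 [ 0.  -1.  -0.7]
0.072 0.0721 [ 0.4 -0.2 -0.7]
29.6917
knob ((0.47605347633361816, 0.04828840494155884), 0.011980218812823296, np.float64(0.11163274335046353), np.int64(734)) 183.4425315372516
```

The lever settles at the same 183.4°, about 1.41 rad, after every release. It does reach the stop and then relaxes to a repeatable position with the jaw still past contact, so I accept that. Next is the cap.

```bash
python3 - <<'E'
from h import *
c=np.array([.6016,-.020]); y0=np.deg2rad(-25); z0=.117
movep(np.r_[c,.19],down(y0))
print("contact",move_l(np.r_[c,z0],feed=.08,until_force=8)); s=sense(); print(s["position"].round(4),s["wrist_force"].round(1))
command_gripper(.03,80); s=sense(); print("gap",s["finger_gap"],s["wrist_force"].round(1),s["ft_torque"].round(2),s["time_s"])
if s["finger_gap"]>.048:
  for a in np.arange(12.5,76,12.5):
    r=np.deg2rad(a)
    move_l(np.r_[c,z0+.00265*min(r,1.1)],down(y0+r),feed=.0012 if r<1.1 else .001) if r<1.1 else movep(np.r_[c,z0+.00265*1.1],down(y0+r))
    s=sense(); print(a,s["wrist_force"].round(1),s["ft_torque"].round(2),np.round(s["finger_gap"],4),np.round(s["time_s"],2))
E
```

```text
contact False
[ 0.6021 -0.0201  0.1175] [-0.4 -0.1  0.3]
gap 0.029806786657484565 [ 0.2 -0.  -0.1] [ 0.02 -0.02 -0.  ] 32.8667
```

```bash
python3 - <<'E'
from h import *
p,d=camera("wrist"); q,_=camera("side")
o=np.hstack([cv2.resize(p[200:420,100:460],None,fx=1.2,fy=1.2),cv2.resize(q[160:270,220:400],(432,264))])[:,:,::-1]
o=cv2.resize(o,(790,int(264*790/864))); cv2.imwrite("pics/g1.png",o)
E
```

```text
(no output)
```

View pics/g1.png

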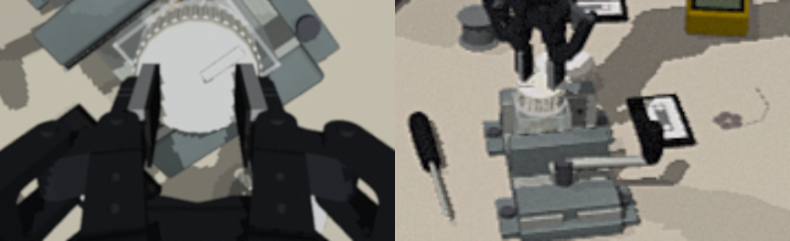

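The fingers closed just above the cap without touching it, so the tips reach less far than assumed. I'll probe the cap's top with the tips to calibrate the reach.

```bash
python3 - <<'E'
from h import *
c=np.array([.6016,-.020])
print(move_l(np.r_[c,.098],feed=.02,until_force=4)); s=sense(); print(s["position"].round(4),s["wrist_force"].round(1),s["finger_gap"],s["time_s"])
E
```

```text
True
[ 0.6018 -0.02    0.1138] [-0.5  0.3  3.7] 0.030057110762867132 33.3667
```

```bash
python3 - <<'E'
from h import *
c=np.array([.6016,-.020])
move_l(np.r_[c,.118],feed=.1); command_gripper(.075,80)
h=move_l(np.r_[c,.096],feed=.05,until_force=5); s=sense(); print(h,s["position"].round(4),s["wrist_force"].round(1))
p,d=camera("wrist")
command_gripper(.03,80); s=sense(); print("gap",s["finger_gap"],s["wrist_force"].round(1),s["ft_torque"].round(2),s["time_s"])
q,_=camera("side"); w,_=camera("wrist")
o=np.hstack([cv2.resize(w[200:420,100:460],(432,264)),cv2.resize(q[175:245,235:350],(432,264),interpolation=2)])[:,:,::-1]
cv2.imwrite("pics/g2.png",cv2.resize(o,(790,241)))
E
```

```text
False [ 0.6015 -0.0201  0.0957] [-0.1  0.1  0.9]
gap 0.05262829888508486 [-2.5 -0.3  4.8] [0.08 0.56 0.08] 35.1
```

View pics/g2.png

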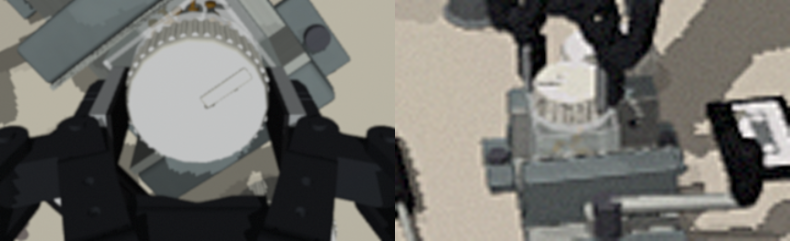

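The cap is gripped squarely: gap 52.6 mm, with a pad on each side of the rim. Now I'll turn it while rising with the thread.

```bash
python3 - <<'E'
from h import *
c=np.array([.6016,-.020]); y0=np.deg2rad(-25); z0=.096
for a in np.arange(12,73,12):
    r=np.deg2rad(a)
    move_l(np.r_[c,z0+.00265*r],down(y0+r),feed=.0014)
    s=sense(); z=s["tcp_rot"][:,2]; print(a,np.rad2deg(np.arctan2(z[1],z[0])).round(1)+25,s["wrist_force"].round(1),s["ft_torque"].round(2),np.round(s["finger_gap"],4),np.round(s["time_s"],2))
w,_=camera("wrist"); cv2.imwrite("pics/t1.png",w[180:420,100:460,::-1])
E
```

```text
12 11.8 [-0.7  0.1  2.4] [0.04 0.14 0.01] 0.0529 35.56
24 23.8 [0.3 0.3 1. ] [-0.03  0.1   0.03] 0.0527 35.92
36 35.7 [ 0.  -0.2 -0.7] [ 0.01  0.02 -0.05] 0.0526 36.28
48 47.7 [-0.  -0.5 -1.4] [-0.03 -0.01 -0.03] 0.0523 36.63
60 59.7 [-0.2 -0.9 -0.1] [ 0.01 -0.02  0.03] 0.0523 36.99
72 71.7 [ 0.8 -0.3 -1.1] [ 0.01  0.03 -0.  ] 0.0525 37.35
```

View pics/t1.png

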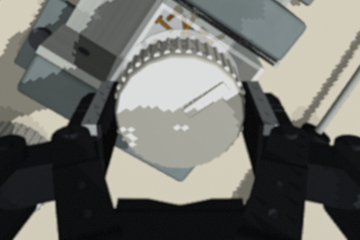

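The pointer kept its angle to the gripper while the jar stayed square to the jaws, so the cap turned about 72° on the jar. Now I'll lift.

```bash
python3 - <<'E'
from h import *
c=np.array([.6016,-.020]); z0=sense()["position"][2]
h=move_l(np.r_[c,z0+.006],feed=.02,until_force=8); s=sense(); print(h,s["position"].round(4),s["wrist_force"].round(1))
if not h:
    h=move_l(np.r_[c,z0+.037],feed=.05,until_force=10); sleep(.3); s=sense(); print(h,s["position"].round(4),s["wrist_force"].round(1),s["finger_gap"],s["time_s"])
q,d=camera("side"); w,_=camera("wrist")
o=np.hstack([cv2.resize(w[150:420,80:480],(391,264)),cv2.resize(q[150:250,230:360],(391,301),interpolation=2)[:264]])[:,:,::-1]
cv2.imwrite("pics/l1.png",o)
E
```

```text
False [ 0.6017 -0.02    0.1055] [-1.3 -0.  -0.2]
False [ 0.6014 -0.02    0.136 ] [ 0.3  0.8 -0.6] 0.052721953906298774 38.9167
```

View pics/l1.png

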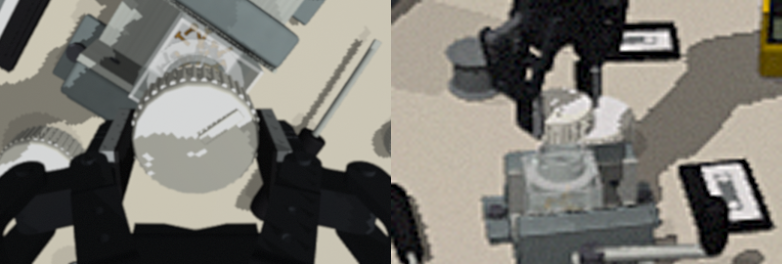

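The cap is off and the jar's open neck stands in the jaws. One quick check of the cap's level and height from wrist depth, then I'll hand in.

```bash
python3 - <<'E'
from h import *
p,X,ok=scan(.05); c=sense()["position"][:2]
m=ok&(np.hypot(X[:,0]-c[0],X[:,1]-c[1])<.022)&(X[:,2]>.14)&(X[:,2]<.17)
Q=X[m]; a=np.linalg.lstsq(np.c_[Q[:,:2]-c,np.ones(len(Q))],Q[:,2],rcond=None)[0]
tilt=np.rad2deg(np.arctan(np.hypot(*a[:2]))); print("slopes",a[:2],"top z",a[2],"tilt",tilt,m.sum(),np.median(Q[:,2]))
if tilt<4 and abs(a[2]-.153)<.006:
    finish_job(); print("done",sense()["time_s"])
E
```

```text
slopes [9.14056549e-05 1.40796213e-02] top z 0.15282128025314168 tilt 0.8066665759825761 8144 0.15274945360201359
the job is handed in; nothing more can be done
the job is handed in; nothing more can be done
```

The vise is clamped and the cap is off the jar, held level in the gripper. I handed the job in at about 39 s of the 58 s allowed. One check disagreed: the lever does not stay fully at its stop.

- **Lever:** I swung it anticlockwise to the hard stop, at about 188° in the world frame, or 1.5 rad. I then pushed it back to the stop three more times. After every release it settled at about 183.4°, or 1.41 rad by my measurement. That is well past where the jaw meets the jar, and I accepted it.
- **First cap grip:** The fingers closed just above the cap without touching it, because the tips reach less far than I assumed. I touched the cap's top lightly (about 4 N) to calibrate the reach, then gripped again 21 mm lower.
- **Unscrewing:** I turned the cap about 72° anticlockwise, rising with the thread. The pointer rib kept its angle to the gripper, and the jar stayed square in the jaws.
- **Lift:** The cap came off with no noticeable resistance.
- **Last checks:** The cap's top is at 0.153 m with a tilt of 0.8°. That puts its lower edge about 24 mm above the jar's mouth. The grip gap was 52.7 mm, and the side view showed the open jar standing in the jaws and nothing in that view displaced.

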